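# Seal the tea caddy with its double lid and take the outer lid away for washing

### The job

The wooden outer lid needs washing, but the tea caddy must stay sealed: pick up the double lid as one piece by the inner lid's black knob, set it on the open blue caddy without dropping it, and let go once it sits fully home. Then take only the wooden outer lid by its collar, lift it straight up until it is well clear above the inner lid's knob, and leave the inner lid seated flat in the caddy. Finish while still holding the outer lid still in the air; keep the lids together until they sit on the caddy, do not push the caddy about, and leave the other kitchen things alone.

Things in the scene. Friction and masses are not known exactly. Their poses are not given: they have to be found in the camera images.
- caddy: open round blue ceramic tea caddy, loose, about 0.9 kg, 96 mm outer and 86 mm inner diameter, 90 mm high (rim 90 mm above the origin); origin at the centre of its underside, z up
- trivet: flat round grey silicone trivet, 144 mm diameter, 8 mm high, fixed to the worktop; the double lid stands on it at the start; origin at the centre of its underside
- inner_lid: inner lid, 0.16 kg, round about z (up), origin at centre of underside. Black plug 14 mm deep, 68 mm wide at the foot, 78 above; steel flange 96 mm wide, 14 to 18 mm up, which rests on the caddy rim (origin then 76 mm above the caddy's); straight knob 22 mm wide, 18 to 67 mm up, black from 45. It passes loosely through the outer lid, 24 mm above its collar; lifted, it carries the outer lid on the flange
- outer_lid: wooden outer lid, 0.12 kg, round about z (up), origin at centre of its lower edge, 6 mm above the inner lid's while nested. Skirt 121 mm outside, 116 inside, 0 to 12 mm up; flat top 12 to 15 mm with a 32 mm central hole; round it an upright pale collar 44 mm outside, 15 to 37 mm up, to lift it by: the inner lid then stays behind. Clear of the knob when raised over 50 mm
- white_mug: bystander: white mug with handle, 84x115x89 mm; origin at the centre of its underside
- nectarine: bystander: red nectarine, 67x67x62 mm; origin at the centre of its underside
- lemon: bystander: yellow lemon, 72x57x58 mm; origin at the centre of its underside
- utensil_crock: bystander: white crock with wooden kitchen tools, 136x163x322 mm; origin at the centre of its underside
- blue_jar: bystander: blue chequered square jar with its lid on, 113x113x165 mm; origin at the centre of its underside
- glass: bystander: clear drinking glass, 81x81x91 mm; origin at the centre of its underside
- garlic: bystander: garlic bulb, 60x57x58 mm; origin at the centre of its underside

How it is judged:
By the outcome, as a careful person would: the job done as asked, in the order asked, and still so for the second after the job is handed in, while the arm keeps its last pose, push and grip.
It also fails if it takes over 51 s, if anything falls off the work surface, if the arm or the gripper's body presses on something with over 40 N, if the wrist force passes 120 N, or if a joint passes its speed limit or range.

### The arm

A 7-joint arm with a two-finger parallel gripper is mounted at the origin on a cart in front of the work surface, level with it; the furniture and walls round the work are solid. World frame = base frame: x ahead of the robot, y to its left, z up, the work surface at z = 0. Lengths are in m, angles in rad, forces in N, time in s.
With the tool pointing down it reaches from about 0.425 to 0.925 m from the base axis. Payload 6.8 kg.
Tool frame: the origin (TCP) lies at the centre of the arm's flange, where the gripper is bolted on; the fingertips stand 173 mm ahead of it and the grasp point (between the pads) lies 155 mm ahead of it (r.hold_point_z is the distance from the TCP to the grasp point, in m); z points along the fingers, x is the direction in which the jaws open and shut, and the axes are right-handed (so a half turn about z gives the same grasp; the last joint's range is limited). The gripper opens to 85 mm and grips with 20 to 120 N. Pads are 22 mm wide; open, the fingers measure 114 mm over their backs; the gripper's body (76 mm by 85 mm) begins 54 mm behind the grasp point. The pads swing forward as they close: fully open they stand 13 mm farther back than shut.
Start: joints at [-1.296, 0.477, 0.022, 1.555, -0.011, 1.109, -0.083], TCP at [0.252, 0.626, 0.405] pointing down, gripper open.
Joint ranges: [-2.96, 2.96], [-0.34, 2.1], [-1.41, 1.46], [0.24, 2.44], [-1.37, 4.51], [0.17, 1.92], [-2.96, 2.96]. Speed limits (rad/s): [2.39, 2.39, 3.14, 3.14, 3.14, 3.14, 3.14].

### API

Orientations are given as a rotation vector (axis times angle).
In Python, from bench import r gives the robot as it stands.
- The arm moves only by the tool apply_moves, never from a script. Its arguments are lists of equal length, an entry for each row: "dp": the shift along the tool's x, y, z scaled (see below), a list of three; "twist": the turn, a rotation vector about the tool's x, y, z scaled (see below), a list of three; "jaw": the closure in counts, from 0 (fully open) to 255 (shut). In form: {"dp": [[x, y, z], ...], "twist": [[rx, ry, rz], ...], "jaw": [jaw, ...]}. A call has 1 to 20 rows; each row shifts and turns the pose as measured when the row begins, along the tool's axes as they then stand; what a row does not reach is not made up. The controller multiplies each number of a shift by 12 cm and each number of a turn by 120 degrees. A row lasts 1/10 s, in which the tool goes at most 50 mm and 8.59 degrees, less where a joint would pass 70% of its speed; a pose out of reach is approached as far as the arm can. A call with a number of a shift or a turn outside -1 to 1 is refused whole. A call with a gripper value outside its range is refused whole. The fingers move at their own pace and stop on an object; "grip_force" is the grip in N (left out, the last holds). Time passes only in rows, so rows that do not move let the fingers close. It gives the time, the measured TCP pose, the force and the opening at its end, in the units of the state.
- r.get_obs(): the state, without advancing time (a new reading comes with each control period).
- r.grab_frame(name): name is "side" or "top" or "wrist"; returns a dict with "color" (420x560x3 uint8, red, green, blue), "z_map" (420x560 float32, m along the optical axis (not along the pixel's ray), 0 where there is no reading), "intrinsics" (3x3 intrinsics, pixels), "R" (3x3) and "t" (3): a world point X has camera coordinates R X + t; the wrist camera has in their place "hand_eye" (4x4, takes a point from camera to tool coordinates, whose origin is the TCP and whose axes are the tool frame's). Camera axes: x right, y down, z forward; pixel columns grow to the right and rows downward; lengths in m; the calibration is good to about 2 mm. A picture is of the moment at which its call begins: read the wrist's pose just before it.
- r.hand_in(): hands the job in, once; it reports no verdict.
The state is a dict: "clock": time; "joints": joint angles; "qvel": joint speeds; "tau": joint torques, N m; "tcp_pos": TCP position; "orientation": TCP orientation; "contact_force": force on the tool from outside, world axes, zero at the start; "moment": the same for the moment, N m; "grip_width": finger opening in m.
Only numpy, scipy, OpenCV 4.12 (cv2) and the standard library are available. Lean on these libraries where they do the work, as an engineer would, in place of code of your own. Each camera call takes 0.05 s, during which the arm holds its last target.

## Working session

There is one attempt and no reset: what is moved stays moved. The work goes in short steps, Python scripts to look and compute and a tool call to move; the robot and the scene stay as the last step left them, time stands still between calls to the robot, and variables do not carry over. Pictures are saved under pics/ and viewed, and the job is handed in when it is done.

Besides the shell and the picture viewer there is one more tool, called after "Emit:" as name(argument=value, ...) on one line, values as JSON. apply_moves: Moves the arm, as the interface text tells. Shifts and turns lie within -1 to 1; 1 stands for 12 cm of shift or 120 degrees of turn. Its arguments: {"type":"object","properties":{"dp":{"type":"array"},"twist":{"type":"array"},"jaw":{"type":"array"},"grip_force":{"type":"number"}},"required":["dp","twist","jaw"]}

```bash
ls; mkdir -p pics; cat > h.py <<'E'
import numpy as np, cv2
from scipy.spatial.transform import Rotation as Ro
from bench import r
def save(f,n): cv2.imwrite('pics/'+n,f['color'][:,:,::-1])
def cam(f,obs=None):
    "returns world-from-camera R,t"
    if 'R' in f:
        R=np.array(f['R']);t=np.array(f['t']);return R.T,-R.T@t
    H=np.array(f['hand_eye']);T=np.eye(4);T[:3,:3]=Ro.from_rotvec(obs['orientation']).as_matrix();T[:3,3]=obs['tcp_pos']
    M=T@H;return M[:3,:3],M[:3,3]
def points(f,obs=None):
    R,t=cam(f,obs);K=np.array(f['intrinsics']);z=f['z_map']
    v,u=np.mgrid[:z.shape[0],:z.shape[1]]
    P=np.stack([(u-K[0,2])/K[0,0]*z,(v-K[1,2])/K[1,1]*z,z],-1)
    return P@R.T+t
def ray(f,u,v,h,obs=None):
    R,t=cam(f,obs);K=np.array(f['intrinsics'])
    d=R@np.array([(u-K[0,2])/K[0,0],(v-K[1,2])/K[1,1],1]);return t+d*(h-t[2])/d[2]
E
python3 - <<'E'
from h import *
o=r.get_obs();print(o)
for n in ['side','top','wrist']:
    f=r.grab_frame(n);save(f,n+'0.png');np.savez('pics/'+n+'0.npz',**f);print(n,cam(f,o))
E
```

```text
pics
{'clock': 0.0, 'joints': array([-1.29611108,  0.47778867,  0.02235373,  1.55649054, -0.0115169 ,
        1.10930682, -0.08306644]), 'qvel': array([ 0.00071945, -0.00121577, -0.00035546, -0.00124753,  0.00063791,
        0.00056516,  0.00142694]), 'tau': array([-7.45394736e-04, -5.96448255e+01,  1.60784908e+00, -2.81207192e+01,
        1.24267468e-02,  9.22514097e-03,  3.93942253e-05]), 'tcp_pos': array([0.25200534, 0.62587784, 0.40371685]), 'orientation': array([ 2.60247137e+00,  1.75770356e+00, -2.30654899e-03]), 'contact_force': array([ 1.63334131, -0.49638368,  0.56734051]), 'moment': array([-0.02720087, -0.04215905, -0.01771985]), 'grip_width': 0.08535487183846355}
side (array([[ 3.94007522e-01, -7.99474298e-01,  4.53430171e-01],
       [-9.19107061e-01, -3.42436644e-01,  1.94882929e-01],
       [-5.32787138e-04, -4.93536212e-01, -8.69725085e-01]]), array([ 0.09792781, -0.25626774,  1.03652277]))
top (array([[-0.05586818, -0.97292417,  0.22427061],
       [-0.99843716,  0.05412349, -0.01392432],
       [ 0.001409  , -0.22469804, -0.97442742]]), array([ 0.34085764, -0.02569335,  1.11374492]))
wrist (array([[ 0.37354028,  0.87946449,  0.29497435],
       [ 0.92760889, -0.35309756, -0.12191745],
       [-0.00306734,  0.31916191, -0.94769524]]), array([0.1758917 , 0.65803288, 0.37247863]))
```

View pics/side0.png

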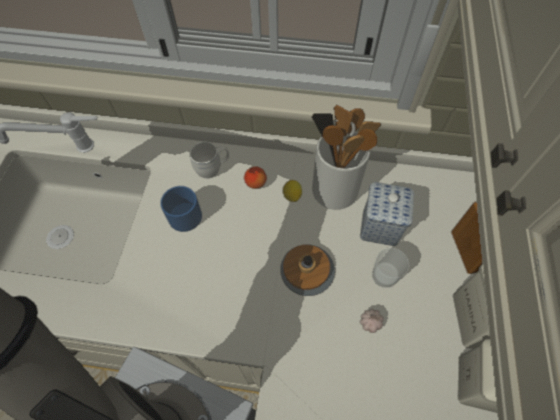

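View pics/top0.png

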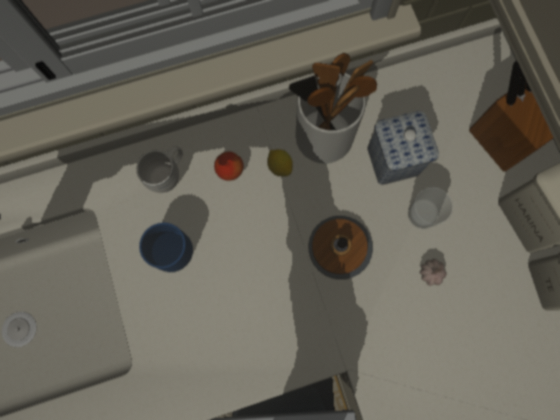

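View pics/wrist0.png

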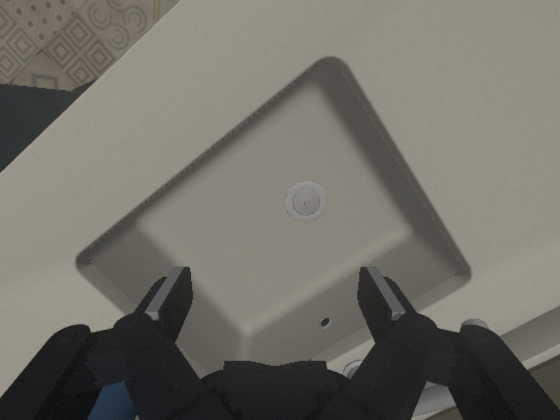

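The side view shows the caddy at (182,209) and the double lid at (306,266). In the top view the caddy is at (166,247) and the lid at (340,246), with the knob at about (342,242). The wrist camera sees only the sink.

```bash
cat >> h.py <<'E'
def fitc(x,y,it=5):
    x=x.copy();y=y.copy()
    for _ in range(it):
        A=np.c_[x,y,np.ones(len(x))];s=np.linalg.lstsq(A,x*x+y*y,rcond=None)[0]
        c=s[:2]/2;R=np.sqrt(s[2]+c@c);e=abs(np.hypot(x-c[0],y-c[1])-R);k=e<max(.004,2*np.median(e));x,y=x[k],y[k]
    return c,R,len(x)
E
python3 - <<'E'
from h import *
for n,(cu,cv),(lu,lv) in [('side',(182,209),(306,266)),('top',(166,247),(340,246))]:
    f=dict(np.load(f'pics/{n}0.npz'));P=points(f)
    hsv=cv2.cvtColor(f['color'],cv2.COLOR_RGB2HSV)
    v,u=np.mgrid[:420,:560]
    m=(np.hypot(u-cu,v-cv)<38)&(hsv[...,0]>100)&(hsv[...,0]<125)&(hsv[...,1]>90)
    Z=P[...,2]; top=np.percentile(Z[m],99)
    k=m&(Z>top-.008)
    print(n,'caddy top z',np.percentile(Z[m],[1,50,90,95,99]),fitc(P[k][:,0],P[k][:,1]),k.sum())
    m=(np.hypot(u-lu,v-lv)<45)
    wood=m&(hsv[...,0]<15)&(hsv[...,1]>120)
    print(' wood z',np.percentile(Z[wood],[5,25,50,75,95]))
    w=wood&(abs(Z-np.median(Z[wood]))<.008)
    cn=max(cv2.findContours(w.astype(np.uint8),0,1)[0],key=cv2.contourArea)[:,0]
    h=np.median(Z[wood]); q=np.array([ray(f,a,b,h) for a,b in cn]); print(' wood circle',h,fitc(q[:,0],q[:,1]))
    k=m&(Z>.065); print(' knob top',Z[m].max(),k.sum(),P[k&(Z>Z[m].max()-.006)].mean(0))
    im=cv2.resize(f['color'][lv-50:lv+50,lu-50:lu+50,::-1],None,fx=4,fy=4,interpolation=2)
    im2=cv2.resize(f['color'][cv-50:cv+50,cu-50:cu+50,::-1],None,fx=4,fy=4,interpolation=2)
    cv2.imwrite(f'pics/{n}_z.png',np.hstack([im,im2]))
    # table z, trivet
    print(' table',np.median(Z[np.hypot(u-(lu+cu)/2,v-(lv+cv)/2)<10]))
E
```

```text
side caddy top z [0.00572196 0.08174192 0.09200534 0.09279218 0.09347122] (array([0.50637603, 0.22051435]), np.float64(0.04438347065878058), 114) 114
 wood z [0.02689551 0.02854361 0.03005351 0.03090767 0.03270906]
 wood circle 0.03005351113721133 (array([ 0.53128495, -0.15206427]), np.float64(0.003382723234765221), 7)
 knob top 1.036522765793901 87 [ 0.09792781 -0.25626774  1.03652277]
 table 0.0009842516727219808
top caddy top z [0.00449218 0.08822297 0.09161834 0.092447   0.09366305] (array([0.50799046, 0.2194651 ]), np.float64(0.044281015233153545), 160) 167
 wood z [0.02544946 0.02740758 0.02885438 0.03022736 0.03230205]
 wood circle 0.02885437549537717 (array([ 0.4957301, -0.1523706]), np.float64(0.05753232546043962), 155)
 knob top 1.1137449202650647 108 [ 0.34085764 -0.02569335  1.11374492]
 table -0.00016836169657097333
```

View pics/top_z.png

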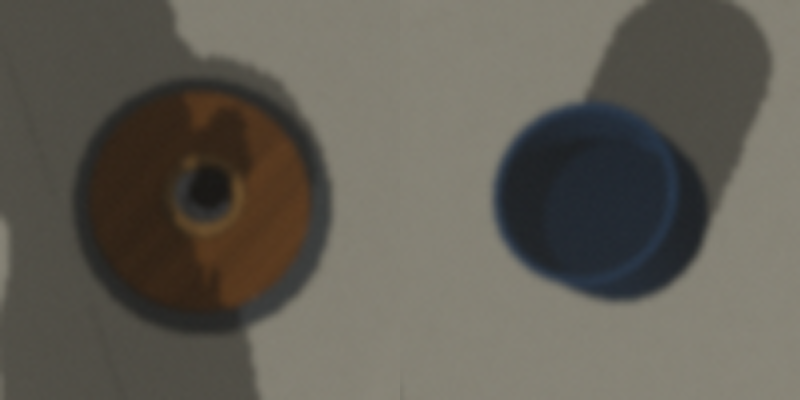

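```bash

python3 - <<'E'
from h import *
for n,(lu,lv) in [('side',(306,266)),('top',(340,246))]:
    f=dict(np.load(f'pics/{n}0.npz'));P=points(f)
    hsv=cv2.cvtColor(f['color'],cv2.COLOR_RGB2HSV)
    v,u=np.mgrid[:420,:560]
    Z=P[...,2];ok=(f['z_map']>0)&(np.hypot(u-lu,v-lv)<45)
    wood=ok&(hsv[...,0]<18)&(hsv[...,1]>110)&(Z>.02)
    cn=np.vstack(cv2.findContours(cv2.morphologyEx(wood.astype(np.uint8),3,np.ones((7,7))),0,1)[0]);hl=cv2.convexHull(cn)[:,0]
    q=np.array([ray(f,a,b,.028) for a,b in hl]);print(n,'wood',fitc(q[:,0],q[:,1]))
    e=cv2.fitEllipse(hl.astype(np.float32));print(ray(f,*e[0],.028),e)
    k=ok&(Z>.060);print(' knob',k.sum(),np.percentile(Z[k],[50,90,100]))
    kk=k&(Z>.07);print(P[kk].mean(0),kk.sum(), u[kk].mean(),v[kk].mean())
    dark=ok&(hsv[...,2]<60)&(np.hypot(u-lu,v-lv)<20);print(' dark px',u[dark].mean(),v[dark].mean(),dark.sum(),ray(f,u[dark].mean(),v[dark].mean(),.07))
    col=ok&(Z>.043)&(Z<.06);print(' collar',fitc(P[col][:,0],P[col][:,1]),np.percentile(Z[col],[5,50,95]))
E
```

```text
side wood (array([ 0.49381984, -0.15198972]), np.float64(0.05926954302897512), 25)
[ 0.4922652  -0.15255158  0.028     ] ((306.2935791015625, 266.6108703613281), (43.641929626464844, 45.39289855957031), 95.87977600097656)
 knob 69 [0.07394669 0.0775246  0.08102699]
[ 0.49440079 -0.15237097  0.07486379] 55 307.45454545454544 258.7818181818182
 dark px 307.3857142857143 260.1142857142857 70 [ 0.49299318 -0.15300435  0.07      ]
 collar (array([ 0.49417624, -0.1502509 ]), np.float64(0.019051363288333144), 107) [0.04540082 0.05113886 0.05659223]
top wood (array([ 0.49598716, -0.15189513]), np.float64(0.05904695123831663), 29)
[ 0.49528288 -0.15185321  0.028     ] ((339.7010498046875, 245.90780639648438), (53.445682525634766, 54.363529205322266), 130.23410034179688)
 knob 92 [0.07331178 0.07618326 0.07995884]
[ 0.49540805 -0.15279384  0.07409559] 76 342.44736842105266 242.57894736842104
 dark px 334.6163101604278 243.4211229946524 748 [ 0.49514963 -0.13673164  0.07      ]
 collar (array([ 0.49504256, -0.15095098]), np.float64(0.019002828070222716), 161) [0.04559905 0.05029532 0.05445829]
```

```bash

python3 - <<'E'
from h import *
f=dict(np.load('pics/top0.npz'));P=points(f);Z=P[...,2]
m=(f['z_map']>0)&(Z>.03)&(P[...,0]<.95)&(P[...,0]>.3)&(abs(P[...,1])<.5)&(Z<.4)
n,l,s,c=cv2.connectedComponentsWithStats(m.astype(np.uint8))
for i in range(1,n):
    if s[i,4]>60:
        q=P[l==i];print(c[i].round(),q.min(0).round(3),q.max(0).round(3))
E
```

```text
[196.  70.] [ 0.665 -0.382  0.03 ] [0.95 0.5  0.4 ]
[499. 107.] [ 0.715 -0.5    0.031] [ 0.788 -0.473  0.271]
[402. 146.] [ 0.629 -0.359  0.03 ] [ 0.756 -0.231  0.17 ]
[159. 169.] [0.634 0.186 0.03 ] [0.731 0.277 0.095]
[279. 163.] [ 0.659 -0.059  0.03 ] [ 0.722 -0.002  0.061]
[228. 166.] [0.656 0.052 0.03 ] [0.719 0.117 0.067]
[433. 206.] [ 0.521 -0.387  0.03 ] [ 0.6   -0.306  0.096]
[163. 246.] [0.461 0.173 0.03 ] [0.556 0.268 0.095]
[340. 245.] [ 0.471 -0.183  0.03 ] [ 0.534 -0.109  0.08 ]
[434. 272.] [ 0.402 -0.373  0.03 ] [ 0.455 -0.321  0.059]
```

Emit:
apply_moves(dp=[[-0.12,0.36,0],[-0.12,0.36,0],[-0.12,0.36,0],[-0.12,0.36,0],[-0.12,0.36,0],[-0.12,0.36,0],[-0.12,0.36,0],[-0.1,0.36,0],[-0.1,0.36,0],[-0.1,0.36,0]], twist=[[0,0,0.036],[0,0,0.036],[0,0,0.036],[0,0,0.036],[0,0,0.036],[0,0,0.036],[0,0,0.036],[0,0,0.036],[0,0,0.036],[0,0,0.036]], jaw=[0,0,0,0,0,0,0,0,0,0])

```text
clock: 1.15
tcp_pos: [0.4818, 0.237, 0.3997]
orientation: [-3.072, -0.653, 0.008]
contact_force: [0.9, -0.8, 0.7]
grip_width: 0.0851
```

```bash

python3 - <<'E'
from h import *
o=r.get_obs();f=r.grab_frame('wrist');save(f,'w1.png');np.savez('pics/w1.npz',**f)
P=points(f,o);Z=P[...,2];hsv=cv2.cvtColor(f['color'],cv2.COLOR_RGB2HSV)
m=(f['z_map']>0)&(hsv[...,0]>100)&(hsv[...,0]<125)&(hsv[...,1]>90)&(np.hypot(P[...,0]-.507,P[...,1]-.22)<.08)
print(m.sum(),np.percentile(Z[m],[5,50,90,95,99]))
k=m&(Z>.084)&(Z<.1);print(fitc(P[k][:,0],P[k][:,1]),np.median(Z[k]))
E
```

```text
212 [0.00574241 0.08917975 0.09014426 0.0904687  0.09108368]
(array([0.5068649 , 0.22173269]), np.float64(0.04513318666415), 154) 0.08950581308586561
```

View pics/w1.png

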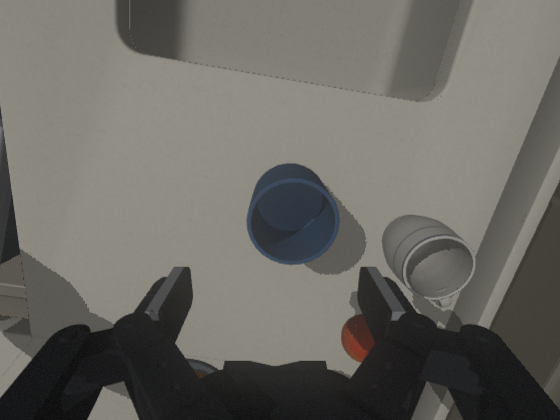

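Emit:
apply_moves(dp=[[0,0.36,0],[0,0.36,0],[0,0.36,0],[0,0.36,0],[0,0.36,0],[0,0.36,0],[-0.06,0.36,0],[-0.06,0.36,0],[-0.06,0.2,0],[0,0,0]], twist=[[0,0,0.036],[0,0,0.036],[0,0,0.036],[0,0,0.036],[0,0,0.036],[0,0,0.036],[0,0,0.036],[0,0,0.036],[0,0,0.036],[0,0,0]], jaw=[0,0,0,0,0,0,0,0,0,0])

```text
clock: 2.2
tcp_pos: [0.4999, -0.1401, 0.4007]
orientation: [3.1, -0.475, -0.006]
contact_force: [0.2, 0.7, -0.1]
grip_width: 0.0854
```

The wrist view shows the caddy rim centred near (293,222). The fitted centre is (0.507, 0.2215) with the rim at 0.090, which matches the fixed cameras.

```bash

python3 - <<'E'
from h import *
o=r.get_obs();f=r.grab_frame('wrist');save(f,'w2.png');np.savez('pics/w2.npz',**f)
P=points(f,o);Z=P[...,2];hsv=cv2.cvtColor(f['color'],cv2.COLOR_RGB2HSV)
R=np.hypot(P[...,0]-.495,P[...,1]+.152);ok=(f['z_map']>0)&(R<.08)
for a,b in [(.012,.022),(.022,.035),(.045,.056),(.056,.068),(.068,.082)]:
    k=ok&(Z>a)&(Z<b)
    if k.sum()>20: print(a,k.sum(),np.median(Z[k]),P[k].mean(0),fitc(P[k][:,0],P[k][:,1]))
E
```

```text
0.012 33 0.01861374416581102 [ 0.51361903 -0.10083326  0.01852515] (array([ 0.49397939, -0.15114759]), np.float64(0.060335145141785784), 33)
0.022 6465 0.02878496110295048 [ 0.49531394 -0.14699891  0.02876491] (array([ 0.49428997, -0.15024374]), np.float64(0.04989977528481927), 4424)
0.045 530 0.050468849648415026 [ 0.4949466  -0.14696496  0.05025053] (array([ 0.49428789, -0.15049374]), np.float64(0.019114710178027853), 480)
0.056 57 0.06229993515313387 [ 0.49669335 -0.14441743  0.06216708] (array([ 0.49454319, -0.15273387]), np.float64(0.010766346527999364), 57)
0.068 311 0.0741583731692727 [ 0.49503501 -0.15143949  0.0737433 ] (array([ 0.49487687, -0.15191037]), np.float64(0.008120792499349444), 269)
```

View pics/w2.png

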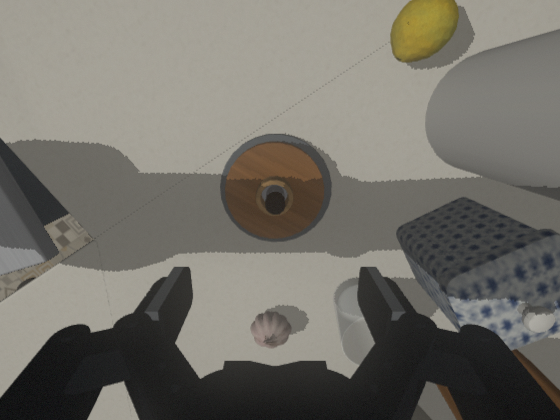

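The lid sits at about (275,187) in the wrist view, with the knob top at (275,203). The knob axis comes out at (0.495, -0.152) with its top at 0.0745. I'll align above it and descend.

```bash
cat >> h.py <<'E'
def to(x,y,z,yaw=None):
    o=r.get_obs();T=Ro.from_rotvec(o['orientation']);M=T.as_matrix()
    y0=np.degrees(np.arctan2(M[1,0],M[0,0])); yaw=y0 if yaw is None else yaw
    G=Ro.from_euler('z',yaw,degrees=True)*Ro.from_euler('x',180,degrees=True)
    dp=T.inv().apply(np.array([x,y,z])-o['tcp_pos'])/.12; tw=np.degrees((T.inv()*G).as_rotvec())/120
    print('yaw %.1f'%y0,'tilt %.2f'%np.degrees(np.arccos(-M[2,2])),'total dp',dp.round(3),'twist',tw.round(4))
E
python3 -c "
from h import *
to(.495,-.152,.30,-17)"
```

```text
yaw -17.2 tilt 0.35 total dp [-0.011  0.118  0.84 ] twist [ 0.0027  0.0011 -0.0016]
```

Emit:
apply_moves(dp=[[-0.002,0.03,0.2],[-0.002,0.03,0.2],[-0.002,0.03,0.2],[-0.002,0.03,0.2],[0,0,0]], twist=[[0.0027,0.001,0],[0,0,0],[0,0,0],[0,0,0],[0,0,0]], jaw=[0,0,0,0,0], grip_force=40)

```text
clock: 2.75
tcp_pos: [0.5001, -0.1418, 0.3018]
orientation: [-3.104, 0.441, -0.004]
contact_force: [-1.1, -0.2, -1.0]
grip_width: 0.0854
```

```bash

python3 - <<'E'
from h import *
to(.495,-.152,.229,-17)
o=r.get_obs();f=r.grab_frame('wrist');save(f,'w3.png')
P=points(f,o);Z=P[...,2]
R=np.hypot(P[...,0]-.495,P[...,1]+.152);ok=(f['z_map']>0)&(R<.08)
for a,b in [(.022,.035),(.045,.056),(.056,.068),(.068,.082)]:
    k=ok&(Z>a)&(Z<b)
    if k.sum()>20: print(a,k.sum(),np.median(Z[k]),P[k].mean(0),fitc(P[k][:,0],P[k][:,1]))
E
```

```text
yaw -16.2 tilt 0.39 total dp [-0.018  0.098  0.606] twist [-0.0032 -0.0008  0.0069]
0.022 11326 0.028750870198902517 [ 0.49583556 -0.1452802   0.02874715] (array([ 0.49456067, -0.14992365]), np.float64(0.05010891835104722), 7776)
0.045 990 0.050456123778080425 [ 0.49603775 -0.1447382   0.05016831] (array([ 0.49465599, -0.14978749]), np.float64(0.018900036348289368), 855)
0.056 155 0.06219228862433099 [ 0.49707695 -0.14427392  0.06214964] (array([ 0.49472455, -0.15249559]), np.float64(0.010704276727948464), 155)
0.068 620 0.07422017342290244 [ 0.49531403 -0.15063629  0.07371366] (array([ 0.49509545, -0.15136939]), np.float64(0.008107809556272202), 534)
```

View pics/w3.png

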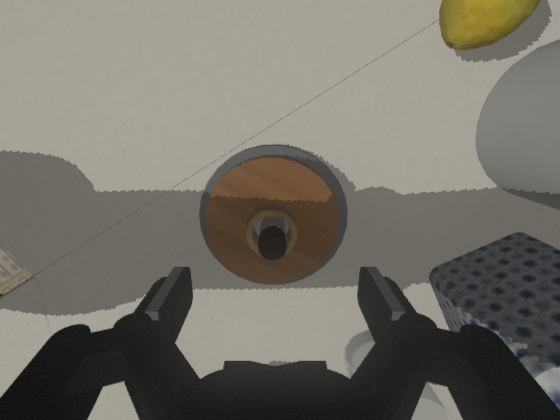

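The knob is at (272,240), and the axis is still (0.495, -0.152). The sideways shift was hardly followed, so I'll correct it on its own.

Emit:
apply_moves(dp=[[-0.018,0.1,0],[0,0,0]], twist=[[-0.003,0,0.007],[0,0,0]], jaw=[0,0])

```text
clock: 3.0
tcp_pos: [0.4966, -0.1518, 0.3049]
orientation: [-3.107, 0.46, -0.01]
contact_force: [-0.5, -0.2, -0.1]
grip_width: 0.0856
```

```bash
python3 -c "
from h import *
to(.495,-.152,.229,-17)"
```

```text
yaw -16.9 tilt 0.36 total dp [-0.016  0.006  0.633] twist [-0.0007 -0.0029  0.0012]
```

Emit:
apply_moves(dp=[[-0.012,0.006,0.25],[-0.005,0,0.25],[0,0,0]], twist=[[0,-0.003,0],[0,0,0],[0,0,0]], jaw=[0,0,0])

```text
clock: 3.3
tcp_pos: [0.4974, -0.1519, 0.2481]
orientation: [-3.105, 0.459, -0.016]
contact_force: [0.7, 1.3, -0.4]
grip_width: 0.0854
```

```bash
python3 -c "
from h import *
to(.495,-.152,.229,-17)"
```

```text
yaw -16.8 tilt 0.60 total dp [-0.021  0.007  0.159] twist [-0.0021 -0.0045  0.0016]
```

Emit:
apply_moves(dp=[[-0.022,0.006,0.16],[0,0,0]], twist=[[-0.002,-0.0045,0.001],[0,0,0]], jaw=[0,0])

```text
clock: 3.5
tcp_pos: [0.4962, -0.1522, 0.2314]
orientation: [-3.107, 0.463, -0.005]
contact_force: [-0.9, 0.5, -0.2]
grip_width: 0.0853
```

```bash
python3 -c "
from h import *
to(.495,-.152,.229,-17)"
```

```text
yaw -16.9 tilt 0.19 total dp [-0.01   0.001  0.02 ] twist [-0.0005 -0.0015  0.0004]
```

Emit:
apply_moves(dp=[[-0.01,0,0.025],[0,0,0],[0,0,0],[0,0,0],[0,0,0],[0,0,0],[0,0,0],[0,0,0],[0,0,0],[0,0,0]], twist=[[0,-0.0015,0],[0,0,0],[0,0,0],[0,0,0],[0,0,0],[0,0,0],[0,0,0],[0,0,0],[0,0,0],[0,0,0]], jaw=[60,120,160,200,255,255,255,255,255,255], grip_force=60)

```text
clock: 4.5
tcp_pos: [0.4971, -0.1524, 0.2338]
orientation: [-3.106, 0.463, -0.013]
contact_force: [0.5, 0.5, -0.7]
grip_width: 0.0187
```

```bash
python3 -c "
from h import *
to(.495,-.152,.30,-17);o=r.get_obs();print(o['contact_force'],o['moment'])
save(r.grab_frame('wrist'),'w4.png')"
```

```text
yaw -17.0 tilt 0.47 total dp [-0.014  0.    -0.552] twist [-0.0014 -0.0037  0.0004]
[ 0.46789624  0.51135805 -0.70706889] [0.06154973 0.04889832 0.02688009]
```

View pics/w4.png

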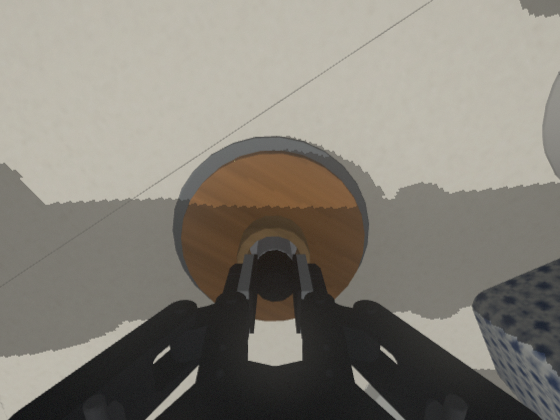

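The knob at (275,275) is between the pads. I'll lift a little and check that both lids come up.

Emit:
apply_moves(dp=[[0,0,-0.1],[0,0,-0.1],[0,0,-0.1],[0,0,0]], twist=[[0,0,0],[0,0,0],[0,0,0],[0,0,0]], jaw=[255,255,255,255])

```text
clock: 4.95
tcp_pos: [0.4966, -0.1526, 0.2729]
orientation: [-3.106, 0.463, -0.012]
contact_force: [0.2, -0.4, -2.4]
grip_width: 0.0192
```

```bash
cat > chk.py <<'E'
from h import *
import sys
tag=sys.argv[1]
to(.495,-.152,.30,-17);o=r.get_obs();print(o['contact_force'].round(1),o['moment'].round(2),o['grip_width'])
f=r.grab_frame('wrist');save(f,'w'+tag+'.png');g=r.grab_frame('side');
P=points(f,o);hsv=cv2.cvtColor(f['color'],cv2.COLOR_RGB2HSV)
c=o['tcp_pos'];R=np.hypot(P[...,0]-c[0],P[...,1]-c[1])
w=(f['z_map']>0)&(R<.075)&(hsv[...,0]<18)&(hsv[...,1]>110)
Q=P[w];A=np.c_[Q[:,0]-c[0],Q[:,1]-c[1],np.ones(len(Q))]
k=abs(Q[:,2]-np.median(Q[:,2]))<.008
s=np.linalg.lstsq(A[k],Q[k][:,2],rcond=None)[0]
print('wood plane z at tcp %.4f slopes'%s[2],s[:2].round(3),'z rel tcp %.4f'%(s[2]-c[2]))
hl=cv2.convexHull(np.vstack(cv2.findContours(cv2.morphologyEx(w.astype(np.uint8),2,np.ones((3,3))),0,1)[0]))[:,0]
q=np.array([ray(f,a,b,s[2],o) for a,b in hl]);print('wood circle',fitc(q[:,0],q[:,1]),'tcp',c.round(4))
u0=np.array(r.get_obs()['tcp_pos'])
Rr,t=cam(g);pc=Rr.T@(np.array([c[0],c[1],c[2]-.18])-t);K=np.array(g['intrinsics']);u=int(K[0,0]*pc[0]/pc[2]+K[0,2]);v=int(K[1,1]*pc[1]/pc[2]+K[1,2])
u1=max(0,u-70);v1=max(0,v-60)
cv2.imwrite('pics/s'+tag+'.png',cv2.resize(g['color'][v1:v1+120,u1:u1+140,::-1],None,fx=5,fy=5,interpolation=2))
E
python3 chk.py 5
```

```text
yaw -17.0 tilt 0.44 total dp [-0.013 -0.001 -0.226] twist [-0.0013 -0.0034  0.0002]
[ 0.2 -0.4 -2.4] [-0.03 -0.03  0.02] 0.01920563062925744
wood plane z at tcp 0.0680 slopes [-0.012 -0.001] z rel tcp -0.2049
wood circle (array([ 0.4966628 , -0.15082464]), np.float64(0.05923895856606011), 39) tcp [ 0.4966 -0.1526  0.2729]
```

View pics/w5.png

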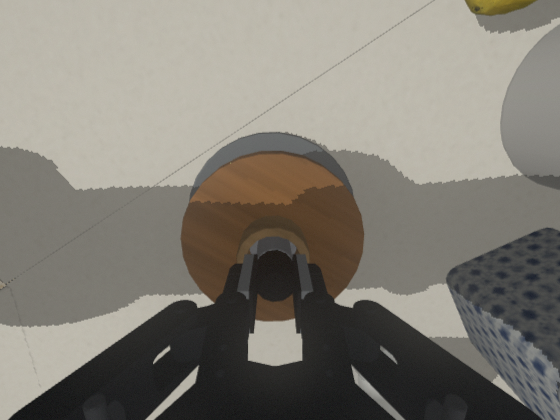

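View pics/s5.png

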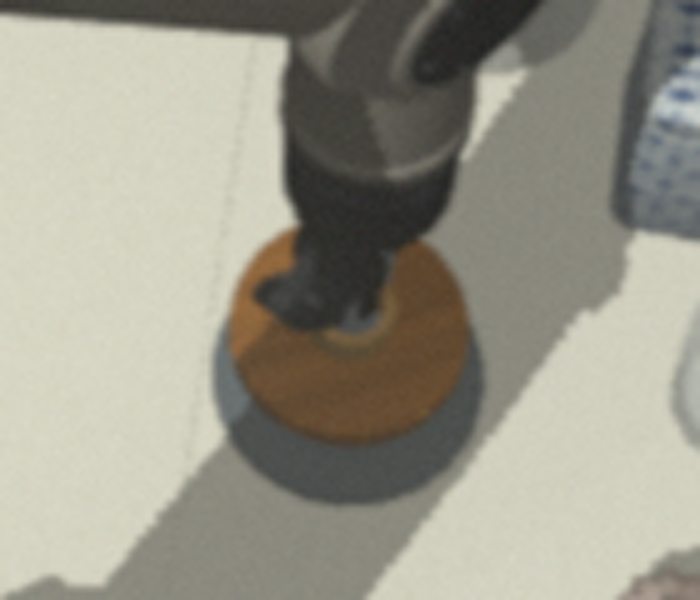

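Both lids are up. In the wrist view the wood disc is at (272,237) and level, its plane is 0.205 below the TCP, and the load is 2.4 N. I'll lift higher and swing to the caddy.

Emit:
apply_moves(dp=[[0,0,-0.15],[0,0,-0.2],[0,0,-0.25],[0,0,-0.2],[0,-0.1,-0.15],[0,-0.2,0],[0,-0.25,0],[0,-0.25,0],[0,-0.25,0],[0,-0.25,0],[0,-0.25,0],[0,-0.25,0],[0,-0.25,0],[0,-0.25,0],[0,-0.2,0],[0,-0.15,0],[0,-0.1,0],[0,0,0]], twist=[[0,0,0],[0,0,0],[0,0,0],[0,0,0],[0,0,-0.01],[0,0,-0.025],[0,0,-0.028],[0,0,-0.028],[0,0,-0.028],[0,0,-0.028],[0,0,-0.028],[0,0,-0.028],[0,0,-0.028],[0,0,-0.028],[0,0,-0.025],[0,0,-0.02],[0,0,-0.01],[0,0,0]], jaw=[255,255,255,255,255,255,255,255,255,255,255,255,255,255,255,255,255,255])

```text
clock: 6.85
tcp_pos: [0.4784, 0.2009, 0.3708]
orientation: [-3.067, -0.659, 0.034]
contact_force: [0.9, 0.1, -2.9]
grip_width: 0.0192
```

```bash
python3 chk.py 6; python3 -c "
from h import *
to(.507,.2208,.36,23.5)"
```

```text
yaw 24.3 tilt 1.26 total dp [-1.069  2.743  0.588] twist [-0.0005  0.0107  0.3437]
[ 0.9  0.1 -2.9] [-0.   -0.08 -0.04] 0.019230024936188497
wood plane z at tcp 0.1658 slopes [-0.036 -0.015] z rel tcp -0.2050
wood circle (array([0.47214198, 0.19990412]), np.float64(0.05941560333800568), 49) tcp [0.4784 0.2009 0.3708]
yaw 24.0 tilt 1.21 total dp [ 0.288 -0.075  0.088] twist [-0.0035  0.0095  0.0042]
```

View pics/w6.png

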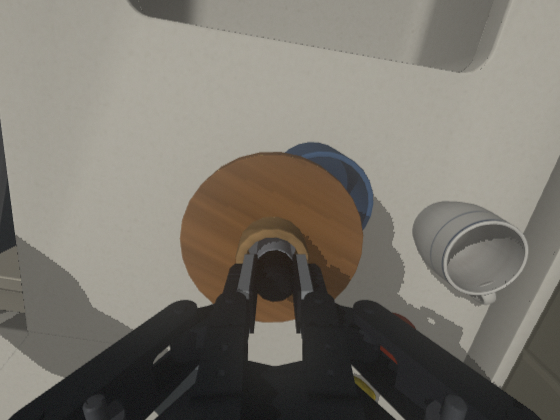

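The double lid is held level relative to the gripper. The caddy rim peeks out at (340,180), up and to the right of the lid. I'll align and remove the tilt.

Emit:
apply_moves(dp=[[0.15,-0.04,0],[0.14,-0.035,0],[0,0,0]], twist=[[-0.0035,0.0095,0.004],[0,0,0],[0,0,0]], jaw=[255,255,255])

```text
clock: 7.25
tcp_pos: [0.5098, 0.2161, 0.371]
orientation: [3.077, 0.625, 0.002]
contact_force: [-0.8, 0.4, -2.5]
grip_width: 0.0189
```

```bash
python3 chk.py 7; python3 -c "
from h import *
to(.507,.2208,.33,23.5)
f=r.grab_frame('top');save(f,'t7.png')"
```

```text
yaw 23.0 tilt 0.14 total dp [-1.311  2.775  0.597] twist [ 0.0009 -0.0007  0.3331]
[-0.8  0.4 -2.5] [-0.04 -0.01 -0.02] 0.018904529253698277
wood plane z at tcp 0.1661 slopes [-0.012 -0.014] z rel tcp -0.2049
wood circle (array([0.50763584, 0.21449776]), np.float64(0.05942523981120129), 49) tcp [0.5098 0.2161 0.371 ]
yaw 22.9 tilt 0.17 total dp [ 0.008 -0.052  0.338] twist [ 0.0012  0.0008 -0.0047]
```

View pics/s7.png

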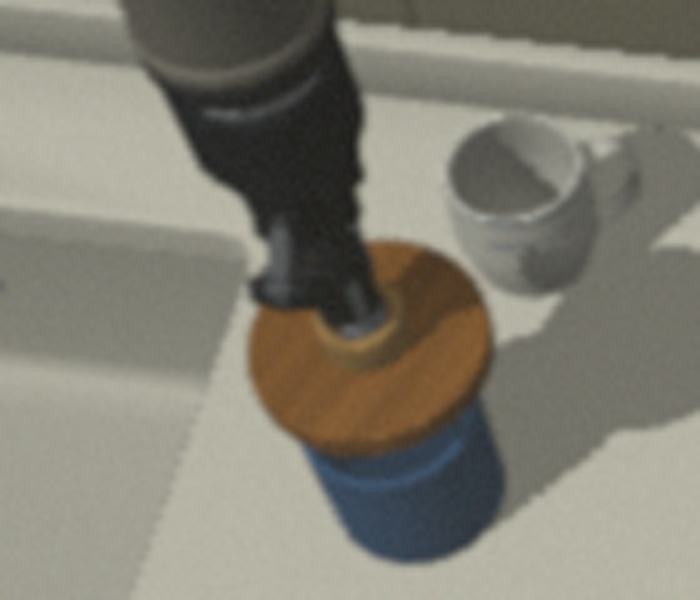

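View pics/t7.png

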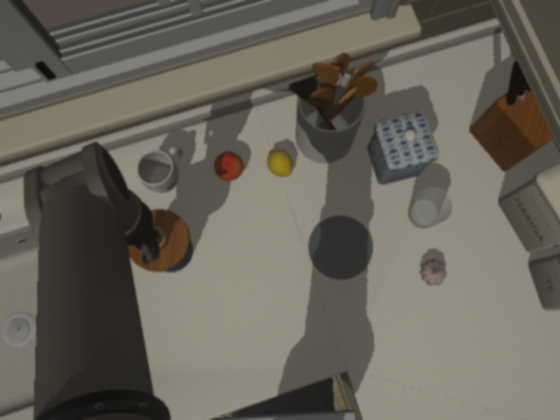

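The lid hangs over the caddy, with the disc at (160,240) in the top view. It is a few millimetres off in y.

Emit:
apply_moves(dp=[[0.008,-0.052,0.12],[0,0,0.12],[0,0,0]], twist=[[0.001,0.001,-0.004],[0,0,0],[0,0,0]], jaw=[255,255,255])

```text
clock: 7.7
tcp_pos: [0.5057, 0.2179, 0.3416]
orientation: [3.077, 0.632, -0.0]
contact_force: [-0.7, 0.5, -3.6]
grip_width: 0.0191
```

```bash
python3 chk.py 8; python3 -c "
from h import *
to(.508,.2208,.30,23.5)"
```

```text
yaw 23.2 tilt 0.01 total dp [-1.297  2.798  0.347] twist [0.000e+00 1.000e-04 3.351e-01]
[-0.7  0.5 -3.6] [-0.    0.02  0.07] 0.019069868254573442
wood plane z at tcp 0.1367 slopes [-0.015 -0.013] z rel tcp -0.2049
wood circle (array([0.50291327, 0.2164784 ]), np.float64(0.05935177289552368), 51) tcp [0.5057 0.2179 0.3416]
yaw 23.2 tilt 0.16 total dp [ 0.019 -0.014  0.361] twist [-0.0002 -0.0013 -0.0024]
```

View pics/s8.png

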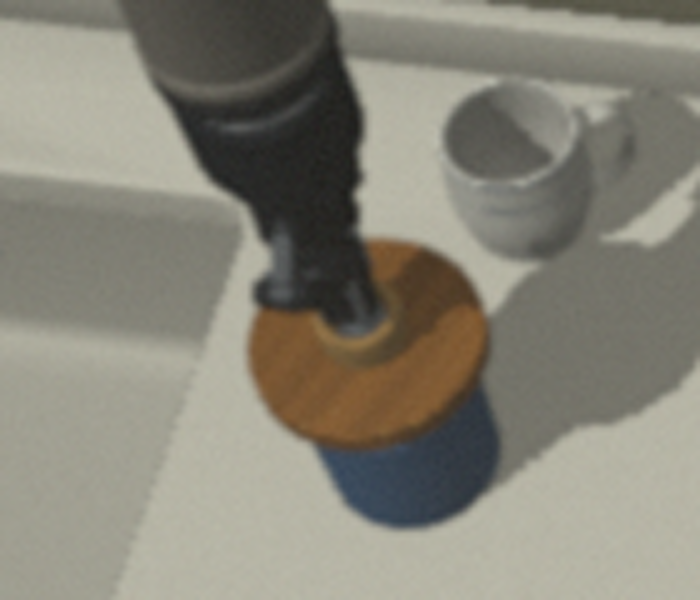

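Emit:
apply_moves(dp=[[0.03,-0.02,0.06],[0,0,0.06],[0,0,0]], twist=[[0,0,0],[0,0,0],[0,0,0]], jaw=[255,255,255])

```text
clock: 8.1
tcp_pos: [0.5096, 0.222, 0.3297]
orientation: [-3.075, -0.631, -0.009]
contact_force: [-0.2, 0.1, -3.5]
grip_width: 0.0193
```

```bash
python3 -c "
from h import *
to(.5085,.2212,.30,23.5)"
```

```text
yaw 23.2 tilt 0.34 total dp [-0.012  0.003  0.247] twist [-0.0005 -0.0027 -0.0027]
```

Emit:
apply_moves(dp=[[-0.006,0,0.06],[0,0,0.06],[0,0,0]], twist=[[0,-0.0027,0],[0,0,0],[0,0,0]], jaw=[255,255,255])

```text
clock: 8.4
tcp_pos: [0.5089, 0.2218, 0.3141]
orientation: [-3.077, -0.631, 0.001]
contact_force: [-0.8, 0.5, -2.4]
grip_width: 0.0191
```

```bash
python3 chk.py 9; python3 -c "
from h import *
to(.5085,.2212,.30,23.5)"
```

```text
yaw 23.2 tilt 0.06 total dp [-1.333  2.818  0.115] twist [-0.0004  0.0004  0.3348]
[-0.8  0.5 -2.4] [ 0.02  0.01 -0.02] 0.01911270104842961
wood plane z at tcp 0.1092 slopes [-0.015 -0.012] z rel tcp -0.2049
wood circle (array([0.50597777, 0.22049748]), np.float64(0.05935537663717623), 49) tcp [0.5089 0.2218 0.3141]
yaw 23.2 tilt 0.08 total dp [-0.008  0.003  0.124] twist [-0.0006 -0.0003 -0.0027]
```

View pics/s9.png

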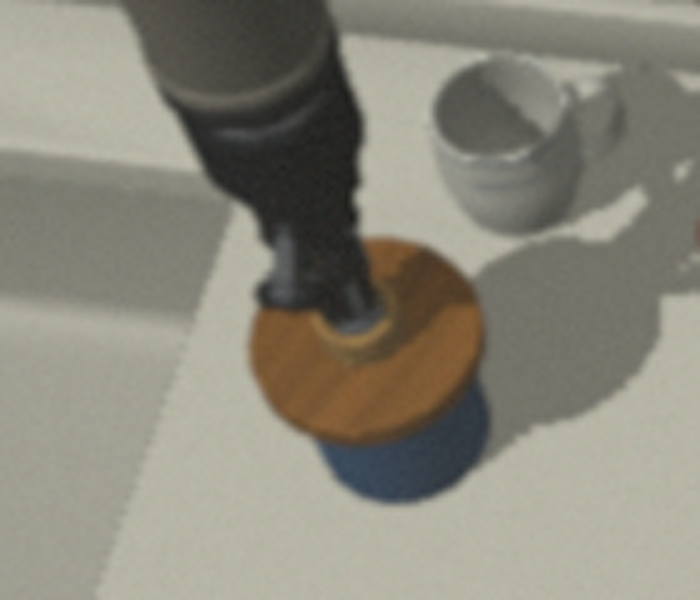

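Emit:
apply_moves(dp=[[-0.005,0,0.05],[0,0,0.035],[0,0,0]], twist=[[0,0,0],[0,0,0],[0,0,0]], jaw=[255,255,255])

```text
clock: 8.8
tcp_pos: [0.5089, 0.2217, 0.3043]
orientation: [-3.076, -0.631, -0.002]
contact_force: [0.6, -0.4, -3.2]
grip_width: 0.0191
```

```bash
python3 chk.py 10
```

```text
yaw 23.2 tilt 0.13 total dp [-1.331  2.817  0.03 ] twist [-0.0009 -0.0006  0.3347]
[ 0.6 -0.4 -3.2] [-0.04 -0.    0.01] 0.019118522965492185
wood plane z at tcp 0.0994 slopes [-0.014 -0.011] z rel tcp -0.2049
wood circle (array([0.50632293, 0.22067689]), np.float64(0.05932528357299297), 47) tcp [0.5089 0.2217 0.3043]
```

Emit:
apply_moves(dp=[[0,0,0.02],[0,0,0],[0,0,0]], twist=[[0,0,0],[0,0,0],[0,0,0]], jaw=[255,255,255])

```text
clock: 9.2
tcp_pos: [0.5092, 0.2218, 0.3026]
orientation: [-3.076, -0.63, -0.004]
contact_force: [0.1, -0.1, -2.4]
grip_width: 0.0189
```

Emit:
apply_moves(dp=[[0,0,0.02],[0,0,0]], twist=[[0,0,0],[0,0,0]], jaw=[255,255])

```text
clock: 9.4
tcp_pos: [0.5097, 0.2216, 0.3022]
orientation: [-3.075, -0.629, -0.006]
contact_force: [-0.1, -0.2, -3.5]
grip_width: 0.019
```

```bash
python3 chk.py 11
```

```text
yaw 23.1 tilt 0.27 total dp [-1.336  2.815  0.006] twist [-0.0018 -0.0015  0.3345]
[-0.1 -0.2 -3.5] [ 0.   -0.01  0.05] 0.019030401899628884
wood plane z at tcp 0.0973 slopes [-0.012 -0.008] z rel tcp -0.2049
wood circle (array([0.50759578, 0.2211304 ]), np.float64(0.05934556018138407), 41) tcp [0.5097 0.2216 0.3022]
```

Emit:
apply_moves(dp=[[0,0,0.03],[0,0,0]], twist=[[0,-0.002,0],[0,0,0]], jaw=[255,255])

```text
clock: 9.7
tcp_pos: [0.5106, 0.2215, 0.3024]
orientation: [-3.074, -0.628, -0.002]
contact_force: [-0.6, -0.0, -3.8]
grip_width: 0.0193
```

Emit:
apply_moves(dp=[[0,0,0.03],[0,0,0]], twist=[[0,0,0],[0,0,0]], jaw=[255,255])

```text
clock: 9.9
tcp_pos: [0.5109, 0.2214, 0.3022]
orientation: [-3.072, -0.627, -0.002]
contact_force: [-3.2, -2.0, -1.5]
grip_width: 0.0191
```

```bash
python3 chk.py 12
```

```text
yaw 23.1 tilt 0.36 total dp [-1.341e+00  2.811e+00 -1.000e-03] twist [-3.100e-03 -2.000e-04  3.339e-01]
[-3.2 -2.  -1.5] [-0.34  0.75  0.  ] 0.019130374040953007
wood plane z at tcp 0.0973 slopes [-0.016 -0.005] z rel tcp -0.2049
wood circle (array([0.50810434, 0.22148556]), np.float64(0.05923465238555497), 50) tcp [0.5109 0.2214 0.3022]
```

View pics/s12.png

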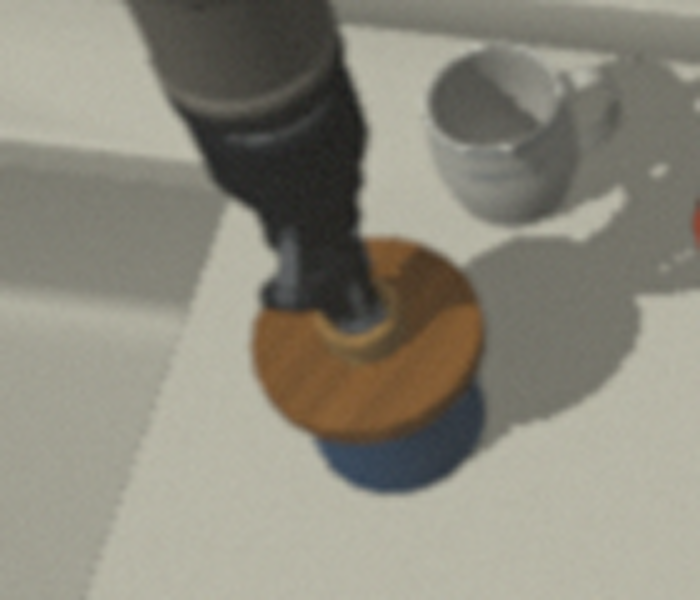

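The TCP has drifted 2 mm in +x, and a small side force (-3 N) shows. I'll centre it back and then press down gently.

Emit:
apply_moves(dp=[[-0.025,0,0],[0,0,0]], twist=[[-0.003,0,0],[0,0,0]], jaw=[255,255])

```text
clock: 10.2
tcp_pos: [0.5084, 0.2206, 0.3016]
orientation: [3.078, 0.629, 0.007]
contact_force: [-3.4, -1.1, 4.9]
grip_width: 0.019
```

```bash
python3 -c "
from h import *
to(.5085,.2212,.298,23)
o=r.get_obs();print(o['tcp_pos'],o['contact_force'],o['moment'])"
```

```text
yaw 23.1 tilt 0.26 total dp [ 0.003 -0.004  0.03 ] twist [ 0.0005 -0.0021  0.0009]
[0.50835444 0.22064142 0.30160533] [-3.36478231 -1.11813071  4.91478869] [-0.33948804  0.52606358 -0.00249126]
```

Emit:
apply_moves(dp=[[0,0,0.04],[0,0,0]], twist=[[0,-0.002,0],[0,0,0]], jaw=[255,255])

```text
clock: 10.4
tcp_pos: [0.5099, 0.2207, 0.3024]
orientation: [-3.076, -0.628, -0.005]
contact_force: [0.5, -0.5, -3.6]
grip_width: 0.019
```

```bash
python3 chk.py 13; python3 -c "
from h import *
to(.5085,.2212,.298,23)
f=r.grab_frame('top');save(f,'t13.png')"
```

```text
yaw 23.1 tilt 0.21 total dp [-1.331  2.809  0.012] twist [-0.0011 -0.0014  0.3338]
[ 0.5 -0.5 -3.6] [ 0.    0.07 -0.06] 0.018983021314947335
wood plane z at tcp 0.0977 slopes [-0.009 -0.002] z rel tcp -0.2048
wood circle (array([0.50798406, 0.22037463]), np.float64(0.059274682602413954), 45) tcp [0.5099 0.2207 0.3024]
yaw 23.1 tilt 0.16 total dp [-0.007 -0.007  0.028] twist [-0.0004 -0.0013  0.0006]
```

View pics/w13.png

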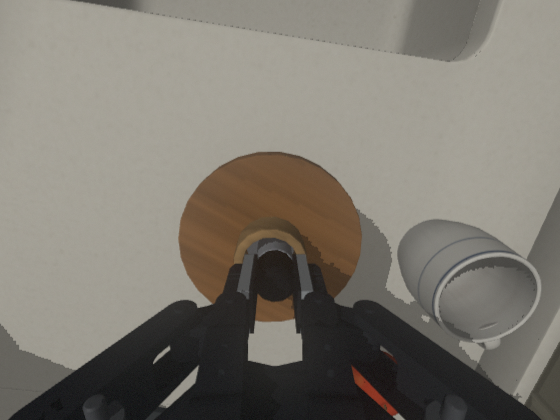

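Emit:
apply_moves(dp=[[-0.008,-0.004,0.04],[0,0,0.04]], twist=[[0,-0.001,0],[0,0,0]], jaw=[255,255])

```text
clock: 10.75
tcp_pos: [0.5112, 0.2206, 0.3014]
orientation: [-3.074, -0.625, -0.006]
contact_force: [-21.3, -8.5, 63.9]
grip_width: 0.0193
```

```bash
python3 chk.py 14; python3 -c "
from h import *
to(.5085,.2212,.298,23)
o=r.get_obs();print(o['tcp_pos'],o['contact_force'],o['moment'])"
```

```text
yaw 23.0 tilt 0.37 total dp [-1.336  2.806 -0.007] twist [-0.0028 -0.0016  0.3331]
[-21.3  -8.5  63.9] [-2.    4.89  0.01] 0.019272419725807455
wood plane z at tcp 0.0970 slopes [-0.013 -0.005] z rel tcp -0.2043
wood circle (array([0.50904714, 0.22064159]), np.float64(0.05923825256782703), 49) tcp [0.5112 0.2206 0.3014]
yaw 23.0 tilt 0.37 total dp [-0.017 -0.013  0.028] twist [-0.0021 -0.0023 -0.0002]
[0.51096988 0.22055874 0.30135058] [-18.87214151  -7.71849295  56.18612368] [-1.77555441  4.1129607   0.03212764]
```

It is firmly in contact: the wood plane is at 0.0970, the expected seated height, but the push reached 64 N. I'll relax and then release.

Emit:
apply_moves(dp=[[-0.01,0,-0.004],[0,0,0]], twist=[[0,0,0],[0,0,0]], jaw=[255,255])

```text
clock: 11.05
tcp_pos: [0.5097, 0.2199, 0.3028]
orientation: [-3.073, -0.624, -0.007]
contact_force: [-0.6, 0.1, -3.0]
grip_width: 0.0193
```

```bash
python3 chk.py 15
```

```text
yaw 23.0 tilt 0.44 total dp [-1.322e+00  2.806e+00  2.000e-03] twist [-0.0033 -0.0018  0.333 ]
[-0.6  0.1 -3. ] [ 0.01 -0.03 -0.02] 0.019294422206232523
wood plane z at tcp 0.0980 slopes [-0.009  0.001] z rel tcp -0.2048
wood circle (array([0.50789716, 0.22050479]), np.float64(0.059207938907244205), 45) tcp [0.5097 0.2199 0.3028]
```

Emit:
apply_moves(dp=[[-0.005,-0.004,0.016]], twist=[[-0.002,-0.002,0]], jaw=[255])

```text
clock: 11.25
tcp_pos: [0.5095, 0.2207, 0.3012]
orientation: [-3.077, -0.626, -0.002]
contact_force: [-8.9, -1.9, 37.0]
grip_width: 0.0192
```

```bash
python3 -c "
from h import *
r.grab_frame('top')
to(.5085,.2212,.298,23)
o=r.get_obs();print(o['tcp_pos'],o['contact_force'],o['moment'])"
```

```text
yaw 23.0 tilt 0.09 total dp [-0.007 -0.007  0.028] twist [-0.0003 -0.0007 -0.0001]
[0.50955302 0.2207198  0.3013437 ] [-6.7479008  -0.9629554  17.41962163] [-0.29203502  0.94769723  0.00303423]
```

Seated with light contact, so I'll open the jaws in place.

Emit:
apply_moves(dp=[[0,0,0],[0,0,0],[0,0,0],[0,0,0],[0,0,0]], twist=[[0,0,0],[0,0,0],[0,0,0],[0,0,0],[0,0,0]], jaw=[180,150,100,50,0])

```text
clock: 11.8
tcp_pos: [0.5098, 0.2212, 0.2991]
orientation: [3.077, 0.627, -0.0]
contact_force: [-0.3, -0.2, -0.6]
grip_width: 0.0771
```

Emit:
apply_moves(dp=[[0,0,-0.2],[0,0,-0.2],[0,0,-0.2],[0,0,-0.2],[0,0,0]], twist=[[0,0,0],[0,0,0],[0,0,0],[0,0,0],[0,0,0]], jaw=[0,0,0,0,0])

```text
clock: 12.3
tcp_pos: [0.5094, 0.2211, 0.3962]
orientation: [3.075, 0.626, -0.007]
contact_force: [0.3, 0.2, 0.1]
grip_width: 0.0851
```

```bash
cat > fit.py <<'E'
from h import *
import sys
tag=sys.argv[1]
for n in ['wrist','side','top']:
    o=r.get_obs();f=r.grab_frame(n);save(f,n+tag+'.png')
    P=points(f,o);Z=P[...,2];hsv=cv2.cvtColor(f['color'],cv2.COLOR_RGB2HSV)
    R=np.hypot(P[...,0]-.508,P[...,1]-.2208);ok=(f['z_map']>0)&(R<.07)
    w=ok&(abs(Z-.097)<.01)&(R>.026)&(R<.056)
    if w.sum()>50:
        Q=P[w];A=np.c_[Q[:,0]-.508,Q[:,1]-.2208,np.ones(len(Q))];s=np.linalg.lstsq(A,Q[:,2],rcond=None)[0]
        print(n,'wood',w.sum(),'z %.4f'%s[2],'slopes',s[:2].round(4))
    for a,b in [(.114,.124),(.126,.136),(.136,.150)]:
        k=ok&(Z>a)&(Z<b)&(R<.035)
        if k.sum()>20: print('  ',a,k.sum(),'z %.4f'%np.median(Z[k]),P[k].mean(0).round(4),fitc(P[k][:,0],P[k][:,1]))
print(o['tcp_pos'],o['contact_force'])
E
python3 fit.py 16
```

```text
wrist wood 7745 z 0.0967 slopes [-0.0006 -0.0011]
   0.114 827 z 0.1184 [0.5056 0.2234 0.1183] (array([0.50767166, 0.21984903]), np.float64(0.01906659062758553), 743)
   0.126 81 z 0.1315 [0.5065 0.2276 0.1312] (array([0.51024957, 0.21985216]), np.float64(0.010672564328560745), 81)
   0.136 521 z 0.1421 [0.5097 0.2213 0.1417] (array([0.50989067, 0.22071228]), np.float64(0.008105350614924478), 446)
side wood 885 z 0.0982 slopes [-0.0018  0.0013]
   0.114 113 z 0.1193 [0.5029 0.2159 0.1189] (array([0.50684898, 0.21905191]), np.float64(0.019026011350222832), 90)
   0.136 56 z 0.1426 [0.5086 0.2186 0.1423] (array([0.50929127, 0.21940451]), np.float64(0.00816427911329327), 49)
top wood 1267 z 0.0970 slopes [ 0.0025 -0.0031]
   0.114 151 z 0.1186 [0.5085 0.2128 0.1185] (array([0.50891825, 0.21805647]), np.float64(0.018869010456463976), 131)
   0.136 103 z 0.1417 [0.5108 0.2181 0.1418] (array([0.51107941, 0.21851436]), np.float64(0.008532048168919552), 87)
[0.50836157 0.22091735 0.3933333 ] [-0.89640148  0.07317277 -0.05781046]
```

View pics/wrist16.png

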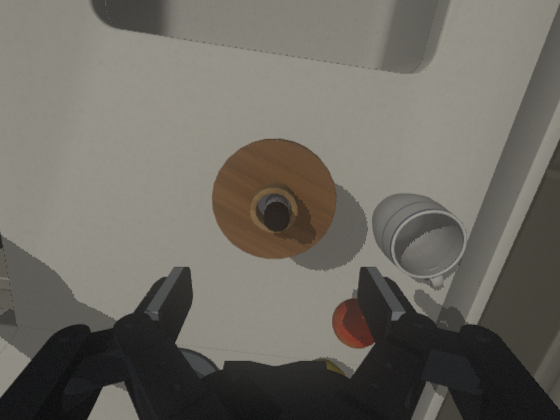

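View pics/side16.png

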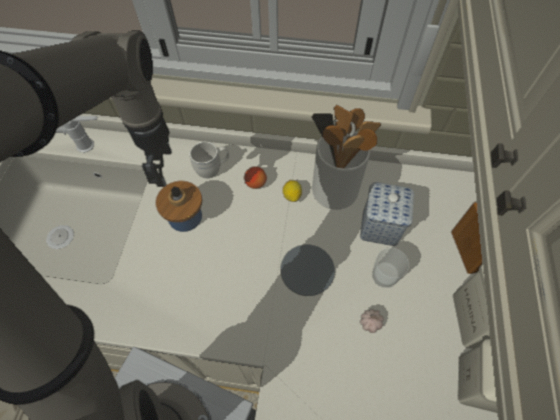

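The double lid is seated flat: the wood plane is at 0.097 with slopes near 0, and the knob top is at 0.142. In the wrist view the collar is at (273,208) and the knob at (276,215). The pads can now go down outside the collar.

Emit:
apply_moves(dp=[[0,0,0.25],[0,0,0.25],[0,0,0.2],[0,0,0]], twist=[[0,0,0],[0,0,0],[0,0,0],[0,0,0]], jaw=[0,0,0,0])

```text
clock: 12.85
tcp_pos: [0.5058, 0.2198, 0.3024]
orientation: [3.071, 0.626, -0.024]
contact_force: [-0.5, -1.0, 0.1]
grip_width: 0.0852
```

```bash
python3 fit.py 17;python3 -c "
from h import *
to(.5088,.2203,.275,23)"
```

```text
wrist wood 15189 z 0.0967 slopes [-0.001  -0.0014]
   0.114 1859 z 0.1183 [0.5046 0.2257 0.1182] (array([0.50729173, 0.22072836]), np.float64(0.018775777467072284), 1554)
   0.126 325 z 0.1314 [0.5064 0.2277 0.1313] (array([0.51036588, 0.22000172]), np.float64(0.010666246530178624), 325)
   0.136 1263 z 0.1420 [0.5094 0.2222 0.1415] (array([0.50972287, 0.22139039]), np.float64(0.007953066444106479), 1098)
side wood 679 z 0.0980 slopes [-0.0014 -0.0019]
   0.114 71 z 0.1192 [0.5062 0.2084 0.1189] (array([0.50726543, 0.21780578]), np.float64(0.018274315147730143), 51)
   0.126 21 z 0.1300 [0.5051 0.2141 0.1308] (array([0.50947535, 0.21931311]), np.float64(0.009702651234738081), 21)
   0.136 50 z 0.1432 [0.5085 0.2172 0.1426] (array([0.50884786, 0.21823376]), np.float64(0.0076588709005790765), 44)
top wood 960 z 0.0971 slopes [0.0036 0.0035]
   0.114 94 z 0.1187 [0.5101 0.2059 0.1188] (array([0.5087845 , 0.21514433]), np.float64(0.01664230023572511), 73)
   0.136 32 z 0.1423 [0.5117 0.2116 0.1417] (array([0.51192346, 0.21224935]), np.float64(0.004686174344715621), 32)
[0.50720742 0.22026481 0.30547355] [-0.12996145  0.43551065  0.6648074 ]
yaw 23.0 tilt 0.53 total dp [0.01  0.004 0.263] twist [0.0013 0.0042 0.0003]
```

View pics/wrist17.png

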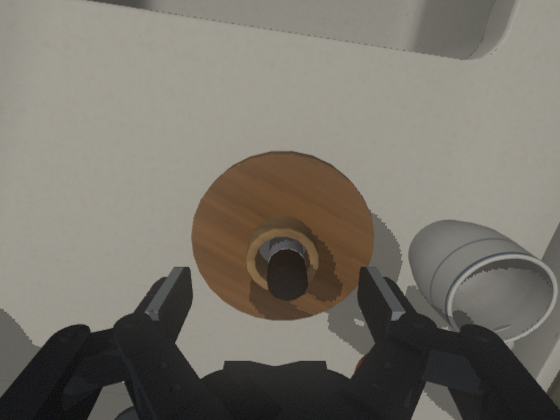

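Emit:
apply_moves(dp=[[0.012,0.002,0.12],[0,0,0.1],[0,0,0]], twist=[[0.001,0.004,0],[0,0,0],[0,0,0]], jaw=[0,0,0])

```text
clock: 13.3
tcp_pos: [0.5108, 0.2214, 0.2832]
orientation: [-3.077, -0.627, -0.01]
contact_force: [-0.3, -0.7, 0.6]
grip_width: 0.0852
```

```bash
python3 -c "
from h import *
to(.509,.2208,.275,23)
o=r.get_obs();print(o['tcp_pos'],o['contact_force'])"
```

```text
yaw 23.0 tilt 0.38 total dp [-0.017 -0.001  0.068] twist [-0.0003 -0.0031  0.0002]
[0.51084108 0.22143258 0.28317759] [-0.30972617 -0.69692151  0.60710362]
```

Emit:
apply_moves(dp=[[-0.016,0,0.07],[0,0,0]], twist=[[0,-0.003,0],[0,0,0]], jaw=[0,0])

```text
clock: 13.5
tcp_pos: [0.5095, 0.2208, 0.2755]
orientation: [-3.077, -0.627, -0.002]
contact_force: [0.1, 0.7, 1.0]
grip_width: 0.0854
```

```bash
python3 -c "
from h import *
to(.509,.2208,.275,23)
o=r.get_obs();print(o['tcp_pos'],o['contact_force'])"
```

```text
yaw 23.0 tilt 0.10 total dp [-0.004 -0.001  0.004] twist [-0.0004 -0.0007  0.0002]
[0.50945237 0.2208495  0.27549966] [0.07130235 0.68859586 1.04482115]
```

Emit:
apply_moves(dp=[[0,0,0],[0,0,0],[0,0,0],[0,0,0],[0,0,0]], twist=[[0,0,0],[0,0,0],[0,0,0],[0,0,0],[0,0,0]], jaw=[30,60,80,90,100], grip_force=30)

```text
clock: 14.0
tcp_pos: [0.5099, 0.2211, 0.2768]
orientation: [-3.077, -0.627, -0.005]
contact_force: [0.6, 0.1, 0.0]
grip_width: 0.0519
```

```bash
python3 -c "
from h import *
to(.509,.2208,.275,23)
o=r.get_obs();print(o['tcp_pos'],o['contact_force'],o['grip_width'])
save(r.grab_frame('wrist'),'w18.png')"
```

```text
yaw 23.0 tilt 0.21 total dp [-0.008 -0.001  0.015] twist [-0.0006 -0.0016  0.0002]
[0.50991277 0.22106233 0.27675905] [0.55687703 0.0513931  0.03357058] 0.05190667565516366
```

View pics/w18.png

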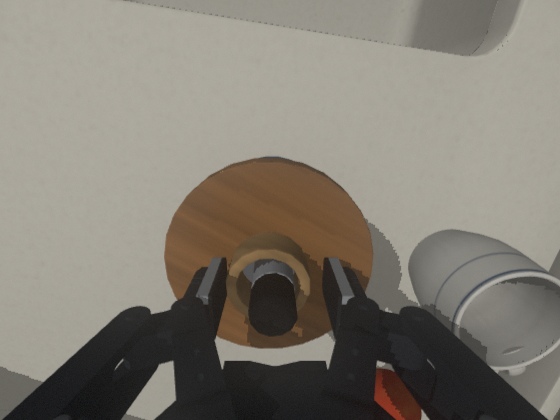

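The pads, at (215,285) and (335,285), straddle the collar centred near (269,282). I'll finish closing.

Emit:
apply_moves(dp=[[-0.012,0,0.02],[0,0,0],[0,0,0],[0,0,0],[0,0,0],[0,0,0]], twist=[[0,-0.001,0],[0,0,0],[0,0,0],[0,0,0],[0,0,0],[0,0,0]], jaw=[105,115,130,150,200,255], grip_force=30)

```text
clock: 14.65
tcp_pos: [0.5085, 0.2204, 0.2746]
orientation: [-3.077, -0.626, -0.001]
contact_force: [0.2, -0.8, 0.9]
grip_width: 0.0433
```

```bash
python3 fit.py 19; python3 -c "
from h import *
to(.509,.2208,.275,23)
o=r.get_obs();print(o['tcp_pos'],o['contact_force'],o['moment'],o['grip_width'])"
```

```text
wrist wood 15119 z 0.0967 slopes [-0.0009 -0.0008]
   0.114 3352 z 0.1184 [0.5059 0.227  0.1184] (array([0.50886361, 0.22131685]), np.float64(0.019156645062310594), 2301)
   0.126 1482 z 0.1312 [0.5055 0.2273 0.1311] (array([0.50603378, 0.22809564]), np.float64(0.024401644884780777), 702)
   0.136 3269 z 0.1418 [0.5071 0.225  0.1418] (array([0.49996733, 0.24226225]), np.float64(0.02788700508306745), 1751)
side wood 684 z 0.0981 slopes [ 0.0024 -0.0036]
   0.114 76 z 0.1192 [0.5091 0.2087 0.1189] (array([0.50344739, 0.22671798]), np.float64(0.026818408809992644), 56)
   0.126 28 z 0.1313 [0.5136 0.2147 0.1311] (array([0.50726649, 0.22574319]), np.float64(0.02291601076719237), 28)
   0.136 34 z 0.1423 [0.5171 0.2154 0.1426] (array([0.50499949, 0.22841239]), np.float64(0.02654639924285312), 34)
top wood 1045 z 0.0971 slopes [ 0.0032 -0.0019]
   0.114 68 z 0.1187 [0.5098 0.2034 0.1187] (array([0.50992207, 0.21300439]), np.float64(0.014450025509819487), 46)
[0.50852033 0.22043438 0.27460238] [-0.03391215 -0.12450941  0.95547071]
yaw 23.0 tilt 0.11 total dp [ 0.005 -0.001 -0.003] twist [-0.0007 -0.0006  0.0001]
[0.50852596 0.220411   0.27459026] [-0.32112004  0.16219753  0.00240021] [-0.05642208  0.06028927  0.03965928] 0.04289051679784884
```

View pics/wrist19.png

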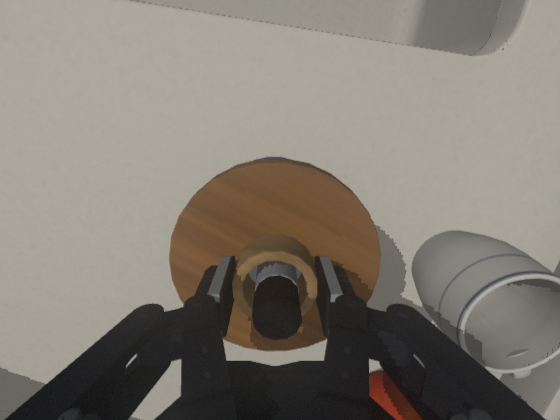

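The collar is gripped (opening 43 mm) and centred at (275,285) around the knob. I'll lift straight up in short checked steps.

Emit:
apply_moves(dp=[[0.004,0,-0.12],[0,0,-0.12],[0,0,0]], twist=[[0,0,0],[0,0,0],[0,0,0]], jaw=[255,255,255])

```text
clock: 15.1
tcp_pos: [0.5089, 0.2204, 0.3051]
orientation: [-3.078, -0.626, 0.0]
contact_force: [0.3, -0.2, -0.9]
grip_width: 0.0428
```

```bash
python3 -c "
from h import *
o=r.get_obs();to(.5095,.2208,.34,23);print(o['tcp_pos'],o['contact_force'],o['moment'],o['grip_width'])
save(r.grab_frame('wrist'),'w20.png')"
```

```text
yaw 23.0 tilt 0.06 total dp [ 0.006 -0.001 -0.291] twist [-0.0005  0.     -0.    ]
[0.50891478 0.220403   0.30510708] [ 0.26584503 -0.24992885 -0.87270055] [-0.02418738  0.00859681  0.0474145 ] 0.04280367255430958
```

View pics/w20.png

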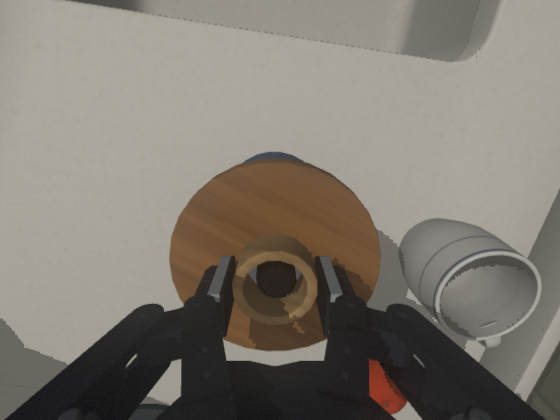

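The knob at (277,278) now sits down inside the collar, so the inner lid stayed behind and the load is about 1 N. I'll continue up.

Emit:
apply_moves(dp=[[0.004,0,-0.15],[0,0,-0.15],[0,0,0]], twist=[[0,0,0],[0,0,0],[0,0,0]], jaw=[255,255,255])

```text
clock: 15.45
tcp_pos: [0.5084, 0.2204, 0.3402]
orientation: [3.078, 0.627, -0.005]
contact_force: [0.1, -0.3, -0.7]
grip_width: 0.0428
```

```bash
python3 -c "
from h import *
o=r.get_obs();to(.5095,.2208,.40,23);print(o['tcp_pos'],o['contact_force'],o['grip_width'])"
```

```text
yaw 23.0 tilt 0.20 total dp [ 0.008  0.    -0.499] twist [-0.0003  0.0016  0.0002]
[0.50841668 0.22037834 0.34015753] [ 0.14317317 -0.28956651 -0.66256942] 0.0428371862405464
```

Emit:
apply_moves(dp=[[0.006,0,-0.15],[0,0,-0.15],[0,0,-0.15],[0,0,-0.1],[0,0,0],[0,0,0]], twist=[[0,0.0015,0],[0,0,0],[0,0,0],[0,0,0],[0,0,0],[0,0,0]], jaw=[255,255,255,255,255,255])

```text
clock: 16.05
tcp_pos: [0.5074, 0.2205, 0.4021]
orientation: [3.076, 0.628, -0.012]
contact_force: [0.5, 0.3, -1.6]
grip_width: 0.0432
```

```bash
python3 chk.py 21; python3 -c "
from h import *
f=r.grab_frame('side');P=points(f);Z=P[...,2]
hsv=cv2.cvtColor(f['color'],cv2.COLOR_RGB2HSV)
ok=(f['z_map']>0)&(np.hypot(P[...,0]-.508,P[...,1]-.2208)<.065)
for a,b in [(.02,.088),(.088,.1),(.1,.125),(.125,.15),(.18,.2),(.2,.22),(.22,.25)]:
    k=ok&(Z>a)&(Z<b);print(a,k.sum(),P[k].mean(0).round(3) if k.sum() else '')
save(f,'side21.png');o=r.get_obs();print(o['qvel'].round(3))"
```

```text
yaw 23.1 tilt 0.46 total dp [-1.305  2.815  0.863] twist [0.0015 0.0036 0.3339]
[ 0.5  0.3 -1.6] [0.02 0.01 0.  ] 0.043219864049057574
wood plane z at tcp 0.2242 slopes [-0.008 -0.006] z rel tcp -0.1779
wood circle (array([0.50656314, 0.21986678]), np.float64(0.059455977688480356), 51) tcp [0.5074 0.2205 0.4021]
0.02 454 [0.482 0.194 0.055]
0.088 693 [0.5   0.212 0.095]
0.1 48 [0.505 0.214 0.113]
0.125 12 [0.504 0.213 0.129]
0.18 0 
0.2 113 [0.477 0.183 0.216]
0.22 1281 [0.5   0.205 0.228]
[-0.    -0.002  0.    -0.004  0.     0.003 -0.001]
```

View pics/s21.png

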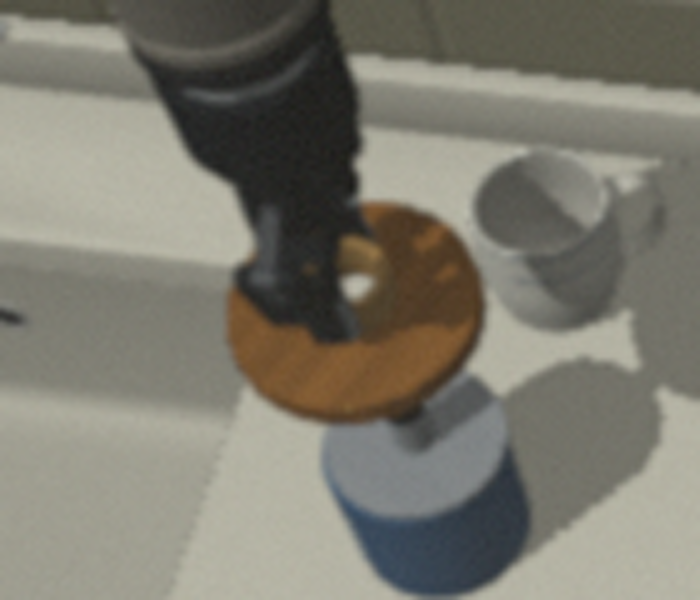

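View pics/w21.png

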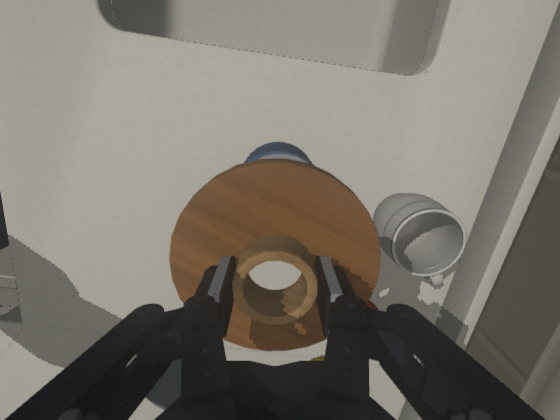

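View pics/side21.png

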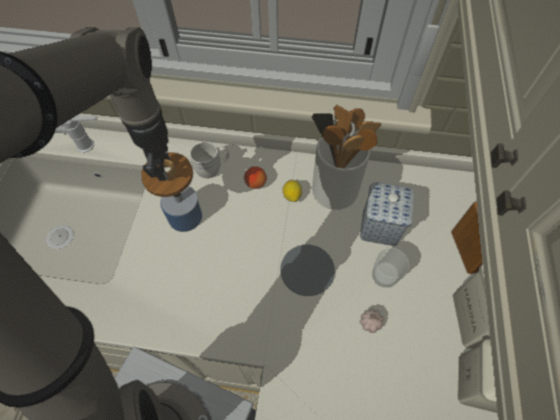

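The outer lid is in the air at (168,175) in the side view. The inner lid's steel flange is at (181,203) on the caddy. I'll check that it is flat and that the caddy hasn't moved.

```bash
python3 - <<'E'
from h import *
f=r.grab_frame('side');P=points(f);Z=P[...,2]
g=dict(np.load('pics/side0.npz'))
R=np.hypot(P[...,0]-.508,P[...,1]-.2208)
hsv=cv2.cvtColor(f['color'],cv2.COLOR_RGB2HSV)
k=(f['z_map']>0)&(R<.045)&(R>.014)&(Z>.085)&(Z<.105)
Q=P[k];A=np.c_[Q[:,0]-.508,Q[:,1]-.2208,np.ones(len(Q))];s=np.linalg.lstsq(A,Q[:,2],rcond=None)[0]
print('flange',k.sum(),s.round(4),'rms',np.std(Q[:,2]-A@s).round(4))
for n,F in [('before',g),('now',f)]:
    h=cv2.cvtColor(F['color'],cv2.COLOR_RGB2HSV);v,u=np.mgrid[:420,:560]
    m=(np.hypot(u-182,v-209)<38)&(h[...,0]>100)&(h[...,0]<125)&(h[...,1]>90)
    ys,xs=np.where(m);print(n,'caddy blue u range',xs.min(),xs.max(),'bottom v',ys.max())
o=r.get_obs();print(o['tcp_pos'],o['contact_force'].round(1),o['grip_width'],o['clock'])
E
```

```text
flange 543 [-0.0005  0.0027  0.0951] rms 0.0018
before caddy blue u range 164 196 bottom v 227
now caddy blue u range 165 178 bottom v 229
[0.50750333 0.22043442 0.40215677] [ 0.5 -0.2 -0.8] 0.042795064135043 16.25
```

```bash
python3 -c "
from h import *
print(r.hand_in())"
```

```text
the job is handed in; nothing more can be done
None
```

The tea caddy is sealed with the inner lid, and the gripper is holding the wooden outer lid still in the air above it. I handed the job in at about 16.3 s.

**What I did:** I lifted the double lid as one piece by the black knob and lowered it onto the caddy. Once it was seated I let go, then gripped the outer lid by its collar and raised it straight up by about 127 mm.

**Last checks that agreed:**
- **Seating before the collar grip:** the wood plane was at 0.097 m, level, with the knob top at 0.142 m. These match the expected heights.
- **Inner lid at the end:** its flange is flat, with slopes of 0.003 or less, at 0.095 m against 0.094 expected.
- **Outer lid at the end:** its lower edge is about 66 mm above the knob. The grip opening is steady at 43 mm with a load of about 1 N, and the arm is at rest.
- **Bystanders:** they look undisturbed in the side view.

**What was off:**
- While pressing the lids home, the contact force read 64 N in one row and 37 N in the next attempt. Both were below the 120 N wrist limit, and I eased off before letting go.
- The jaw opening read 19 mm on the 22 mm knob, but the hold did not slip.
- My final check that the caddy hadn't moved was inconclusive. Its left and bottom edges were within 1–2 pixels of the start, but shadow spoiled the right edge. The lid's knob sits within about 3 mm of the caddy centre I measured at the start, so any movement is probably a few millimetres at most.

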